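# Reset a profile comb and lock it

### The job

The profile comb in the wooden rest still holds the outline of the last rim sherd. Using only your fingertips, go along the row and press all its steel leaves down flush with the top edge of the comb's body without forcing them; then swing the small locking lever on its front fully shut, flat along the comb. Leave the comb standing seated in its rest, grasp and lift nothing, and leave the sherds, pencil and glue bottle beside it alone.

Things in the scene. Friction and masses are not known exactly. Their poses are not given: they have to be found in the camera images.
- comb: black profile comb (contour gauge) standing in its rest, loose, 0.5 kg; end blocks in the rest's slots with 1 mm play. Body 159 mm long (y axis, along the leaves), 16 mm thick (x), 40 mm high; origin: centre of its underside, 50 mm above the worktop. Its front (-x: scale marks, lever) faces the robot, give or take 20 degrees. Tops of rails and end blocks are level and flat.
- comb_top (a point): centre of the comb's top edge (40 mm above the comb's origin, 90 mm above the worktop); axes as the comb's. The level to which the leaves are pressed.
- comb_rest: fixed light wooden rest: base 84 x 200 x 14 mm, long along its y axis; two posts 46 mm wide in x, 76 mm high, from 56 to 84 mm either side of the middle in y, each with a slot for an end block of the comb. Origin: centre of its underside, on the worktop; axes parallel to the comb's.
- lever_pivot (a point): vertical pivot of the locking lever, at comb x = -14 mm, y = +44 mm; the point is level with the top of the lever, about 85 mm above the worktop.
- lock_lever (a joint): angle of the aluminium lever, rad: 0 = shut, along the comb's front, pointing from its pivot to the comb's -y; 1.57 = open, straight out to the comb's -x. 60 mm long from the pivot, 8 mm thick, round end 12 mm across; spans 73 to 85 mm above the worktop. Shut, its outer face is 18 mm from the comb's middle plane. It stays where left; 0.6 N at its tip swings it.
- rim_sherd: bystander, loose: curved ochre rim sherd, 68 x 83 x 18 mm, beside the -y end of the rest; origin at the centre of its underside.
- strap_handle: bystander, loose: grey stoneware strap handle, 81 x 134 x 40 mm, behind the +y end of the rest; origin at the centre of its underside.
- pencil: bystander, loose: yellow pencil 136 mm long, lying in front of the rest; origin at the centre of its underside, its length along its y axis.
- glue_bottle: bystander, loose: small brown dropper bottle, 33 mm across and 102 mm high, standing behind the rest; origin at the centre of its underside.
- leaf01 (a joint): how far steel leaf 1 of 15 stands above the comb's top edge, m; 0 = flush. At comb y = -49 mm. Every leaf: 6.4 mm wide, 7 mm pitch, 3.6 mm thick, midway between the rails; slides straight up and down, 30 mm above flush to 6 mm below; about 1 N pushes it; stays where left.
- leaf02 (a joint): how far steel leaf 2 of 15 stands above the comb's top edge, m; 0 = flush. At comb y = -42 mm.
- leaf03 (a joint): how far steel leaf 3 of 15 stands above the comb's top edge, m; 0 = flush. At comb y = -35 mm.
- leaf04 (a joint): how far steel leaf 4 of 15 stands above the comb's top edge, m; 0 = flush. At comb y = -28 mm.
- leaf05 (a joint): how far steel leaf 5 of 15 stands above the comb's top edge, m; 0 = flush. At comb y = -21 mm.
- leaf06 (a joint): how far steel leaf 6 of 15 stands above the comb's top edge, m; 0 = flush. At comb y = -14 mm.
- leaf07 (a joint): how far steel leaf 7 of 15 stands above the comb's top edge, m; 0 = flush. At comb y = -7 mm.
- leaf08 (a joint): how far steel leaf 8 of 15 stands above the comb's top edge, m; 0 = flush. At comb y = +0 mm.
- leaf09 (a joint): how far steel leaf 9 of 15 stands above the comb's top edge, m; 0 = flush. At comb y = +7 mm.
- leaf10 (a joint): how far steel leaf 10 of 15 stands above the comb's top edge, m; 0 = flush. At comb y = +14 mm.
- leaf11 (a joint): how far steel leaf 11 of 15 stands above the comb's top edge, m; 0 = flush. At comb y = +21 mm.
- leaf12 (a joint): how far steel leaf 12 of 15 stands above the comb's top edge, m; 0 = flush. At comb y = +28 mm.
- leaf13 (a joint): how far steel leaf 13 of 15 stands above the comb's top edge, m; 0 = flush. At comb y = +35 mm.
- leaf14 (a joint): how far steel leaf 14 of 15 stands above the comb's top edge, m; 0 = flush. At comb y = +42 mm.
- leaf15 (a joint): how far steel leaf 15 of 15 stands above the comb's top edge, m; 0 = flush. At comb y = +49 mm.
Things that resemble listed ones, but are neither listed nor needed, are in the scene too. Leave any blue look-alike of the comb alone.

How it is judged:
By the outcome, as a careful person would: the job done as asked, in the order asked, and still so for the second after the job is handed in, with the robot touching nothing.
It also fails if it takes over 48 s, if anything falls off the work surface, if the arm or the gripper's body presses on something with over 40 N, if the wrist force passes 120 N, or if a joint passes its speed limit or range.

### The arm

A 6-joint arm with a two-finger parallel gripper is mounted at the origin on a cart in front of the work surface, level with it; the furniture and walls round the work are solid. World frame = base frame: x ahead of the robot, y to its left, z up, the work surface at z = 0. Lengths are in m, angles in rad, forces in N, time in s.
With the tool pointing down it reaches from about 0.35 to 0.775 m from the base axis. Payload 5.5 kg.
Tool frame: the origin (TCP) lies at the very end of the fingers, on their centre line; the grasp point (between the pads) lies 19 mm behind it; z points along the fingers, y is the line along which they close (so a half turn about z gives the same grasp; the last joint's range is limited). The gripper opens to 85 mm and grips with 20 to 120 N. Pads are 22 mm wide; open, the fingers measure 114 mm over their backs; the gripper's body (76 mm by 85 mm) begins 54 mm behind the grasp point. The pads swing forward as they close: fully open they stand 13 mm farther back than shut.
Start: joints at [-1.337, 0.313, 0.046, 1.304, 0, 1.431], TCP at [0.21, -0.535, 0.231] pointing down, gripper open.
Joint ranges: [-2.76, 2.76], [-0.86, 1.69], [-1.03, 1.26], [-2.2, 2.34], [-1.47, 1.5], [-3.14, 3.14]. Speed limits (rad/s): [2.57, 2.57, 3.14, 3.14, 3.14, 3.14].

### API

Orientations are given as a unit quaternion [w, x, y, z].
In Python, from workcell import get_state, read_camera, hand_in gives the robot as it stands.
- The arm moves only by the tool send_rows, never from a script. Its argument "increments" is a list of rows, each an object of numbers: "dx", "dy", "dz": the shift along the world's x, y, z in units of 25 mm (1.0 is 25 mm); "roll": the turn about the world's z in units of 8 degrees (1.0 is 8 degrees); "claw": the opening, from -1 (shut) to 1 (fully open). In form: [{"dx": .., "dy": .., "dz": .., "roll": .., "claw": ..}, ...]. A call has exactly 5 rows; each row is the pose to reach, as a shift and turn from the pose commanded when the call began; what a row does not reach only later rows make up. A row lasts 1/8 s, in which the tool goes at most 62.5 mm and 10.7 degrees, less where a joint would pass 70% of its speed; a pose out of reach is approached as far as the arm can. A call with a gripper value outside its range is refused whole. The fingers move at their own pace and stop on an object; "grip_force" is the grip in N (left out, the last holds). Time passes only in rows, so rows that repeat a pose let the fingers close, or fill a call up. It gives the time, the measured TCP pose, the force, the opening and the grip force at its end, in the units of the state.
- get_state(): the state, without advancing time (a new reading comes with each control period).
- read_camera(name): name is "scene" or "side" or "wrist"; returns a dict with "image" (420x560x3 uint8, blue, green, red), "fx", "fy", "cx", "cy" (pixels), "world_to_cam" (4x4, takes a point from world to camera coordinates). Camera axes: x right, y up, looking along -z (the intrinsics and any distortion apply to the point x, -y, -z); pixel columns grow to the right and rows downward; lengths in m; the calibration is good to about 2 mm. A picture is of the moment at which its call begins. There is no depth.
- hand_in(): hands the job in; it is judged then, once.
The state is a dict: "clock": time; "joint_pos": joint angles; "qvel": joint speeds; "tau": joint torques, N m; "tcp_pos": TCP position; "orientation": TCP orientation; "wrist_force": force on the tool from outside, world axes, zero at the start; "ft_torque": the same for the moment, N m; "finger_gap": finger opening in m; "grip_force": force on a finger pad.
Only numpy, scipy, OpenCV 4.12 (cv2) and the standard library are available. Lean on these libraries where they do the work, as an engineer would, in place of code of your own. Each camera call takes 0.05 s, during which the arm holds its last target. There are 200 camera calls.

## Working session

There is one attempt and no reset: what is moved stays moved. The work goes in short steps, Python scripts to look and compute and a tool call to move; the robot and the scene stay as the last step left them, time stands still between calls to the robot, and variables do not carry over. Pictures are saved under pics/ and viewed, at most 10 in all, crops included, and the job is handed in when it is done.

Besides the shell and the picture viewer there is one more tool, called after "Call:" as a command line: name --argument value ..., lists and objects as JSON in quotes. send_rows: Moves the arm, as the interface text tells. Its arguments: {"type":"object","properties":{"increments":{"type":"array","items":{"type":"object","properties":{"dx":{"type":"number"},"dy":{"type":"number"},"dz":{"type":"number"},"roll":{"type":"number"},"claw":{"type":"number"}}}},"grip_force":{"type":"number"}},"required":["increments"]}

```bash
mkdir -p pics; ls
cat > h.py <<'E'
import numpy as np, cv2
from workcell import get_state, read_camera, hand_in
def proj(c,P):
    P=np.atleast_2d(np.asarray(P,float)); W=np.asarray(c["world_to_cam"])
    q=P@W[:3,:3].T+W[:3,3]
    return np.c_[c["cx"]+c["fx"]*q[:,0]/-q[:,2], c["cy"]+c["fy"]*-q[:,1]/-q[:,2]]
def ray(c,u,v,z):
    W=np.asarray(c["world_to_cam"]);R=W[:3,:3];o=-R.T@W[:3,3]
    d=R.T@np.array([(u-c["cx"])/c["fx"],-(v-c["cy"])/c["fy"],-1.])
    return o+d*(z-o[2])/d[2]
E
python3 - <<'E'
from h import *
import pickle
a={n:read_camera(n) for n in("scene","side")}
pickle.dump(a,open("c0.pkl","wb"))
for n in a:
    cv2.imwrite(f"pics/{n}0.png",a[n]["image"]); c=a[n]; W=np.array(c["world_to_cam"]); print(n,c["fx"],c["cx"],c["cy"],[k for k in c],-W[:3,:3].T@W[:3,3])
s=get_state();print(s["clock"],s["tcp_pos"],s["orientation"],s["finger_gap"])
E
```

```text
pics
scene 425.2183944972387 278.2543040822725 212.10332616817124 ['image', 'fx', 'fy', 'cx', 'cy', 'world_to_cam'] [0.1106433  0.39033601 0.76745925]
side 439.41570903378306 267.3955176394894 209.9804530721966 ['image', 'fx', 'fy', 'cx', 'cy', 'world_to_cam'] [0.35748353 0.65313011 0.64214703]
0.1 [ 0.20985964 -0.53484219  0.23048645] [-8.24152521e-04  9.82585735e-01  1.85807947e-01 -2.93586762e-05] 0.08523960721916762
```

View pics/scene0.png

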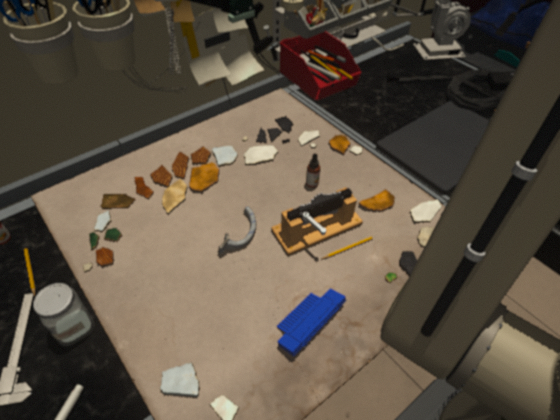

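View pics/side0.png

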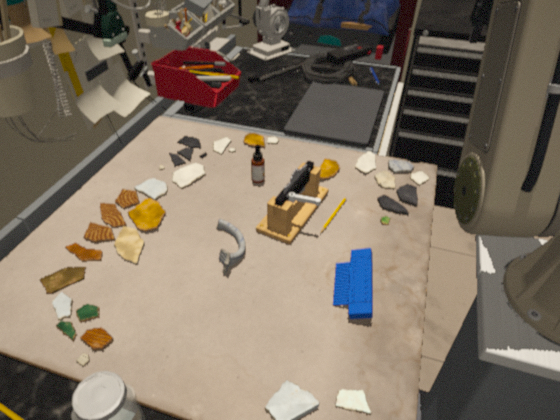

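The scene picture shows the black comb in its wooden rest at about (317,220), with the lever sticking out at (313,222). The pencil is at (348,247), the glue bottle at (313,172), the handle at (240,232) and the rim sherd at (378,201). In the side view the comb is at (295,205).
What could be taken for the comb: the black comb in the rest (scene 317,220) and the blue comb (scene 312,320). I choose the black one in the rest and check it in a close crop.

Run:
```python
from h import *
import pickle
a=pickle.load(open("c0.pkl","rb"))
s=a["scene"]["image"][175:265,260:410]; d=a["side"]["image"][145:245,250:360]
s=cv2.resize(s,None,fx=5,fy=5,interpolation=cv2.INTER_CUBIC)
d=cv2.resize(d,None,fx=5,fy=5,interpolation=cv2.INTER_CUBIC)
cv2.imwrite("pics/s1.png",cv2.convertScaleAbs(s,alpha=1.5,beta=10));cv2.imwrite("pics/d1.png",cv2.convertScaleAbs(d,alpha=1.5,beta=10))
```

```text
(no output)
```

View pics/s1.png

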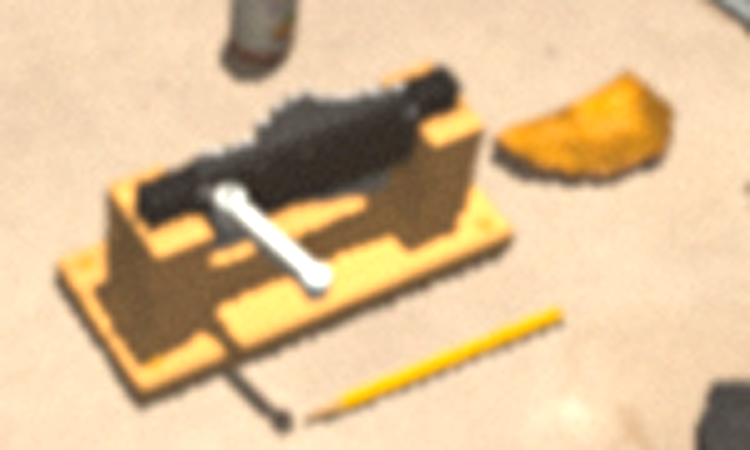

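View pics/d1.png

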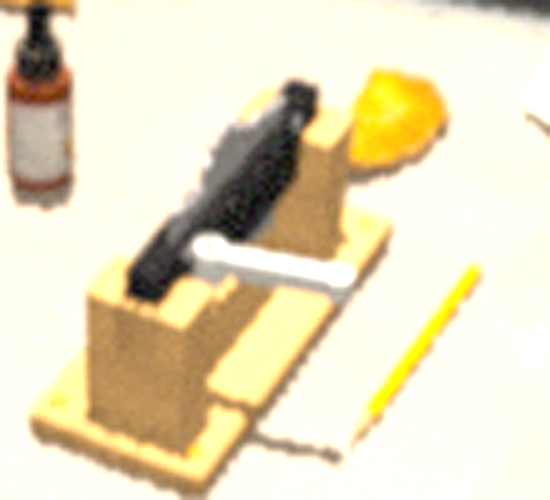

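The crops confirm the choice: black comb in the light wooden rest, lever open with its pivot at crop (228,195) and tip at (320,275), and the leaves raised mostly at the right-middle. Next I fit the rest pose using its known dimensions.

```bash
cat > fit.py <<'E'
from h import *
import pickle
from scipy.optimize import least_squares
a=pickle.load(open("c0.pkl","rb"))
S=[(58,268,42,100,14),(140,392,-42,100,14),(512,232,-42,-100,14),(110,185,23,84,76),(155,250,-23,84,76),(212,232,-23,56,76),(482,125,-23,-84,76),(422,140,-23,-56,76),(432,65,23,-84,76),(228,193,-14,44,85)]
D=[(35,415,42,100,14),(200,482,-42,100,14),(392,222,-42,-100,14),(90,285,23,84,76),(180,325,-23,84,76),(230,285,-23,56,76),(352,115,-23,-84,76),(305,135,-23,-56,76),(207,242,-14,44,85)]
def T(p,L):
    c,s=np.cos(p[2]),np.sin(p[2]); L=np.asarray(L)/1e3
    return np.c_[p[0]+c*L[:,0]-s*L[:,1],p[1]+s*L[:,0]+c*L[:,1],L[:,2]]
def res(p,sets):
    r=[]
    for n,A,ox,oy in sets:
        A=np.array(A,float);uv=(A[:,:2]+.5)/5-.5+[ox,oy]
        r.append(proj(a[n],T(p,A[:,2:]))-uv)
    return np.vstack(r)
s1=("scene",S,260,175);d1=("side",D,250,145)
if __name__=="__main__":
    for st in([s1],[d1],[s1,d1]):
        f=least_squares(lambda p:res(p,st).ravel(),[.45,0.1,0],loss="soft_l1")
        print(f.x,np.degrees(f.x[2]));
    print(res(f.x,st).round(1).tolist())
    c,d=a["scene"],a["side"]
    cr=lambda u,v,ox,oy:((u+.5)/5-.5+ox,(v+.5)/5-.5+oy)
    t1=ray(c,*cr(320,272,260,175),.085);t2=ray(d,*cr(347,270,250,145),.085);print("tip",t1,t2)
    print("pencil",ray(c,*cr(305,417,260,175),.004),ray(c,*cr(560,316,260,175),.004))
    print("sherd pts",[ray(c,*cr(u,v,260,175),.01)[:2].round(3) for u,v in((497,145),(670,115),(630,75))],"bottle",ray(d,*cr(40,190,250,145),0))
    P=T(f.x,[(-14,44,85)])[0]
    for t in(t1,t2):
        w=(t-P)[:2];th=f.x[2];l=np.array([w[0]*np.cos(th)+w[1]*np.sin(th),-w[0]*np.sin(th)+w[1]*np.cos(th)]);print("lever local",l,"angle",np.arctan2(-l[0],-l[1]))
E
python3 fit.py
```

```text
[ 0.54251739 -0.07545406 -0.18119383] -10.381641797119824
[ 0.54353489 -0.07615279 -0.16487155] -9.446444145414944
[ 0.54310282 -0.07562461 -0.17313395] -9.919844622275376
[[-1.4, -1.9], [0.1, -0.3], [0.7, -0.9], [-1.2, -0.1], [0.2, 1.4], [0.3, 0.3], [0.4, -0.7], [2.0, 0.6], [-1.3, -1.7], [0.0, 0.5], [-2.0, -0.7], [0.7, -0.7], [0.3, -1.1], [-1.5, 1.1], [0.8, 0.2], [-3.0, 0.4], [0.2, -0.3], [4.5, 2.1], [0.5, 0.9]]
tip [ 0.48178343 -0.03265969  0.085     ] [ 0.48006306 -0.03335345  0.085     ]
pencil [ 0.46935415 -0.02270702  0.004     ] [ 0.43987615 -0.15220727  0.004     ]
sherd pts [array([ 0.529, -0.2  ]), array([ 0.491, -0.282]), array([ 0.522, -0.287])] bottle [ 0.65468006 -0.15002779  0.        ]
lever local [-0.05380423 -0.01224092] angle 1.3470954900085357
lever local [-0.05537936 -0.01322068] angle 1.3364530943323525
```

The fit puts the comb's middle at about (0.543, -0.0756), yaw -9.9°, with the lever at about 1.34 rad. All of that is in reach and agrees with the stated sizes. I'll move over it with the claw shut.

Call:
send_rows --increments '[{"dx": 1.3,"dy": 1.8,"dz": 0,"roll": -0.8,"claw": -1},{"dx": 2.6,"dy": 3.6,"dz": 0,"roll": -1.6,"claw": -1},{"dx": 3.9,"dy": 5.4,"dz": 0,"roll": -2.4,"claw": -1},{"dx": 5.2,"dy": 7.2,"dz": 0,"roll": -3.2,"claw": -1},{"dx": 6.5,"dy": 9.0,"dz": 0,"roll": -3.9,"claw": -1}]'

```text
clock: 0.72
tcp_pos: [0.3731, -0.3087, 0.231]
orientation: [-0.0, 0.996, -0.087, -0.0]
wrist_force: [1.0, -0.3, -0.5]
finger_gap: 0.0002
grip_force: 0.0
```

Call:
send_rows --increments '[{"dx": 1.3,"dy": 1.8,"dz": 0,"claw": -1},{"dx": 2.6,"dy": 3.6,"dz": 0,"claw": -1},{"dx": 3.9,"dy": 5.4,"dz": 0,"claw": -1},{"dx": 5.2,"dy": 7.5,"dz": 0,"claw": -1},{"dx": 5.2,"dy": 9.4,"dz": 0,"claw": -1}]'

```text
schema error: expected keys dx, dy, dz, roll, claw
```

Call:
send_rows --increments '[{"dx": 1.3,"dy": 1.9,"dz": 0,"roll": 0,"claw": -1},{"dx": 2.6,"dy": 3.8,"dz": 0,"roll": 0,"claw": -1},{"dx": 3.9,"dy": 5.7,"dz": 0,"roll": 0,"claw": -1},{"dx": 5.2,"dy": 7.6,"dz": 0,"roll": 0,"claw": -1},{"dx": 5.2,"dy": 9.4,"dz": 0,"roll": 0,"claw": -1}]'

```text
clock: 1.35
tcp_pos: [0.504, -0.0735, 0.2306]
orientation: [-0.0, 0.996, -0.085, -0.0]
wrist_force: [-0.5, 0.8, 0.0]
finger_gap: -0.0001
grip_force: 0.0
```

Run:
```python
from h import *
import pickle
s=get_state();print(s["tcp_pos"],s["orientation"],s["wrist_force"])
a=pickle.load(open("c0.pkl","rb"))
c=a["wrist"]=read_camera("wrist");pickle.dump(a,open("c1.pkl","wb"))
W=np.array(c["world_to_cam"]);print(-W[:3,:3].T@W[:3,3],c["fx"])
print(proj(c,[[.543,-.0756,.09],s["tcp_pos"]]))
im=cv2.convertScaleAbs(cv2.resize(c["image"],(800,600),interpolation=cv2.INTER_CUBIC),alpha=1.3,beta=10)
cv2.imwrite("pics/w1.png",im)
```

```text
[ 0.50401991 -0.07349556  0.23059859] [-7.69538937e-05  9.96411744e-01 -8.46382332e-02 -7.94102340e-06] [-0.47521419  0.7820658   0.01518898]
[ 0.57069918 -0.08530047  0.37318065] 336.25927426533633
[[272.93803224 153.82963428]
 [277.90275694 269.80950554]]
```

View pics/w1.png

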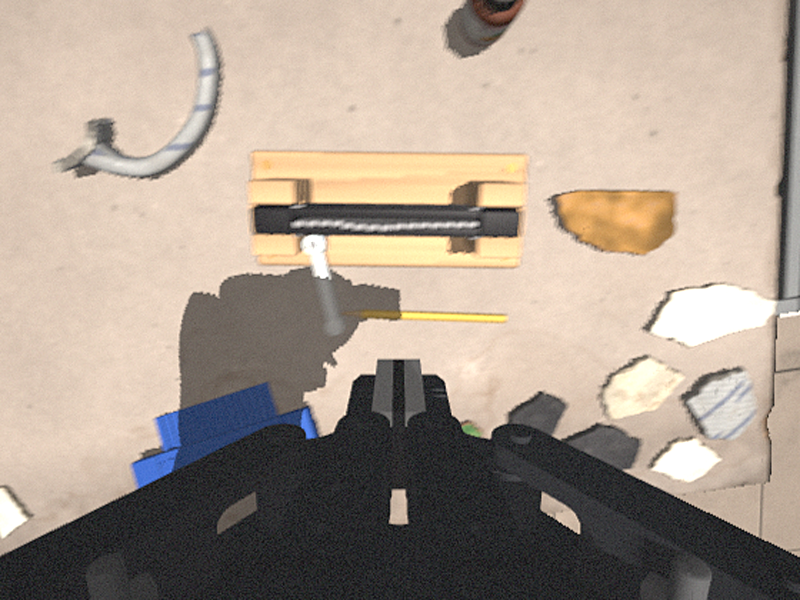

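The wrist view is clear. The comb's end blocks span (253..518, 206..237), the leaf row lies at y≈225, the lever pivot is at (313,244) and its tip near (335,328). The shut fingertips measure about 13 mm wide at (398,360). I'll refine the pose with this view.

```bash
cat > fit2.py <<'E'
import fit; from fit import *
a.update(pickle.load(open("c1.pkl","rb")))
Wp=[(253,206,8,79.5,90),(255,235,-8,79.5,90),(517,208,8,-79.5,90),(519,237,-8,-79.5,90),(250,152,42,100,14),(526,155,42,-100,14),(523,267,-42,-100,14),(257,265,-42,100,14),(313,244,-14,44,85)]
c=a["wrist"]
A=np.array(Wp,float);uv=(A[:,:2]+.5)/(10/7)-.5
rw=lambda p:proj(c,T(p,A[:,2:]))-uv
f=least_squares(lambda p:rw(p).ravel(),[.543,-.0756,-.17],loss="soft_l1");print("wrist",f.x,np.degrees(f.x[2]));print(rw(f.x).round(1).tolist())
top=least_squares(lambda p:rw(p)[[0,1,2,3]].ravel(),f.x);print("top only",top.x)
al=least_squares(lambda p:np.vstack([rw(p),res(p,[s1,d1])]).ravel(),f.x,loss="soft_l1");print("all",al.x)
s=get_state();t=np.array(s["tcp_pos"]);print(t,s["orientation"])
e=np.array([np.cos(-.17),np.sin(-.17),0]);n=np.array([-e[1],e[0],0])
print("tip corners px800",(proj(c,[t+.011*e+.0065*n,t+.011*e-.0065*n,t+.011*e])*10/7).round(1).tolist())
tip=ray(c,335/(10/7),328/(10/7),.085);print("lever tip",tip)
p=f.x
l=lambda q:((q[0]-p[0])*np.cos(p[2])+(q[1]-p[1])*np.sin(p[2]),-(q[0]-p[0])*np.sin(p[2])+(q[1]-p[1])*np.cos(p[2]))
print(l(tip));print("leaf row local x",[l(ray(c,u*.7,v*.7,.09)) for u,v in((300,224),(470,226))])
E
python3 fit2.py
```

```text
wrist [ 0.54220357 -0.0732344  -0.17591959] -10.079449757279678
[[-2.6, 0.8], [-2.5, -0.2], [4.4, 0.7], [1.6, -0.3], [-0.8, -1.2], [2.1, -1.9], [-1.9, 0.6], [0.2, 0.7], [0.4, 0.0]]
top only [ 0.54230519 -0.07305356 -0.1756532 ]
all [ 0.54225466 -0.07400838 -0.1753298 ]
[ 0.50210928 -0.06887074  0.2307097 ] [-0.00182937  0.99655583 -0.08289783 -0.00104159]
tip corners px800 [[363.3, 361.6], [404.1, 361.6], [383.7, 361.6]]
lever tip [ 0.48155664 -0.02948714  0.085     ]
(np.float64(-0.06736727841193554), np.float64(0.032458027579579544))
leaf row local x [(np.float64(-0.0016237662139685118), np.float64(0.050455509726108114)), (np.float64(-0.0021076974357776244), np.float64(-0.049140207796884744))]
```

The wrist fit agrees: centre (0.5423, -0.074), yaw -10.05°. The predicted fingertip corners land on the ones seen, so the TCP calibration is good. I'll go above the +y end of the leaf row (local y = +47).

Call:
send_rows --increments '[{"dx": 1.0,"dy": 1.0,"dz": -1.5,"roll": 0,"claw": -1},{"dx": 1.92,"dy": 1.88,"dz": -3.0,"roll": 0,"claw": -1},{"dx": 1.92,"dy": 1.88,"dz": -4.2,"roll": 0,"claw": -1},{"dx": 1.92,"dy": 1.88,"dz": -4.2,"roll": 0,"claw": -1},{"dx": 1.92,"dy": 1.88,"dz": -4.2,"roll": 0,"claw": -1}]'

```text
clock: 2.02
tcp_pos: [0.5507, -0.0287, 0.1272]
orientation: [0.0, 0.996, -0.086, 0.0]
wrist_force: [-0.1, 0.0, -0.1]
finger_gap: 0.0
grip_force: 0.0
```

Call:
send_rows --increments '[{"dx": 0,"dy": 0,"dz": -0.5,"roll": 0,"claw": -1},{"dx": 0,"dy": 0,"dz": -1.0,"roll": 0,"claw": -1},{"dx": 0,"dy": 0,"dz": -1.2,"roll": 0,"claw": -1},{"dx": 0,"dy": 0,"dz": -1.3,"roll": 0,"claw": -1},{"dx": 0,"dy": 0,"dz": -1.3,"roll": 0,"claw": -1}]'

```text
clock: 2.65
tcp_pos: [0.5503, -0.0283, 0.0937]
orientation: [-0.0, 0.996, -0.085, -0.0]
wrist_force: [0.4, -0.4, 1.0]
finger_gap: 0.0001
grip_force: 0.0
```

Call:
send_rows --increments '[{"dx": 0,"dy": 0,"dz": -0.08,"roll": 0,"claw": -1},{"dx": 0,"dy": 0,"dz": -0.12,"roll": 0,"claw": -1},{"dx": 0,"dy": 0,"dz": -0.12,"roll": 0,"claw": -1},{"dx": 0,"dy": 0,"dz": -0.12,"roll": 0,"claw": -1},{"dx": 0,"dy": 0,"dz": -0.12,"roll": 0,"claw": -1}]'

```text
clock: 3.28
tcp_pos: [0.5505, -0.0283, 0.0909]
orientation: [-0.0, 0.996, -0.085, 0.0]
wrist_force: [0.4, -0.4, 1.9]
finger_gap: -0.0002
grip_force: 1.0
```

Call:
send_rows --increments '[{"dx": 0,"dy": 0,"dz": -0.02,"roll": 0,"claw": -1},{"dx": 0,"dy": 0,"dz": -0.04,"roll": 0,"claw": -1},{"dx": 0,"dy": 0,"dz": -0.04,"roll": 0,"claw": -1},{"dx": 0,"dy": 0,"dz": -0.04,"roll": 0,"claw": -1},{"dx": 0,"dy": 0,"dz": -0.04,"roll": 0,"claw": -1}]'

```text
clock: 3.9
tcp_pos: [0.5506, -0.0283, 0.09]
orientation: [0.0, 0.996, -0.085, 0.0]
wrist_force: [-1.3, 0.7, 5.1]
finger_gap: -0.0002
grip_force: 2.6
```

Call:
send_rows --increments '[{"dx": 0,"dy": 0,"dz": -0.01,"roll": 0,"claw": -1},{"dx": 0,"dy": 0,"dz": -0.02,"roll": 0,"claw": -1},{"dx": 0,"dy": 0,"dz": -0.02,"roll": 0,"claw": -1},{"dx": 0,"dy": 0,"dz": -0.02,"roll": 0,"claw": -1},{"dx": 0,"dy": 0,"dz": -0.02,"roll": 0,"claw": -1}]'

```text
clock: 4.53
tcp_pos: [0.5507, -0.0283, 0.09]
orientation: [0.0, 0.996, -0.085, 0.0]
wrist_force: [-1.7, 1.7, 8.3]
finger_gap: 0.0001
grip_force: 4.1
```

The rails stop the fingertips at measured z = 0.0900, as they should, with a command of 0.0885 giving 8 N. I'll repeat this along the row at 9.4 mm pitch.

Call:
send_rows --increments '[{"dx": 0,"dy": 0,"dz": 0.9,"roll": 0,"claw": -1},{"dx": 0,"dy": 0,"dz": 1.5,"roll": 0,"claw": -1},{"dx": -0.033,"dy": -0.185,"dz": 1.5,"roll": 0,"claw": -1},{"dx": -0.066,"dy": -0.37,"dz": 1.5,"roll": 0,"claw": -1},{"dx": -0.066,"dy": -0.37,"dz": 0.9,"roll": 0,"claw": -1}]'

```text
clock: 5.15
tcp_pos: [0.5493, -0.0382, 0.1115]
orientation: [0.0, 0.996, -0.086, 0.001]
wrist_force: [-0.2, 0.6, -0.3]
finger_gap: -0.0001
grip_force: 0.0
```

Call:
send_rows --increments '[{"dx": 0,"dy": 0,"dz": -0.4,"roll": 0,"claw": -1},{"dx": 0,"dy": 0,"dz": -0.7,"roll": 0,"claw": -1},{"dx": 0,"dy": 0,"dz": -0.85,"roll": 0,"claw": -1},{"dx": 0,"dy": 0,"dz": -0.9,"roll": 0,"claw": -1},{"dx": 0,"dy": 0,"dz": -0.9,"roll": 0,"claw": -1}]'

```text
clock: 5.78
tcp_pos: [0.5487, -0.0374, 0.0902]
orientation: [0.0, 0.996, -0.085, 0.0]
wrist_force: [-2.7, 1.4, 6.4]
finger_gap: 0.0002
grip_force: 3.7
```

Call:
send_rows --increments '[{"dx": 0,"dy": 0,"dz": 0.9,"roll": 0,"claw": -1},{"dx": 0,"dy": 0,"dz": 1.5,"roll": 0,"claw": -1},{"dx": -0.033,"dy": -0.185,"dz": 1.5,"roll": 0,"claw": -1},{"dx": -0.066,"dy": -0.37,"dz": 1.5,"roll": 0,"claw": -1},{"dx": -0.066,"dy": -0.37,"dz": 0.9,"roll": 0,"claw": -1}]'

```text
clock: 6.4
tcp_pos: [0.5476, -0.0475, 0.1115]
orientation: [0.0, 0.996, -0.086, 0.001]
wrist_force: [-0.0, 0.4, -0.3]
finger_gap: -0.0002
grip_force: 0.0
```

Call:
send_rows --increments '[{"dx": 0,"dy": 0,"dz": -0.4,"roll": 0,"claw": -1},{"dx": 0,"dy": 0,"dz": -0.7,"roll": 0,"claw": -1},{"dx": 0,"dy": 0,"dz": -0.85,"roll": 0,"claw": -1},{"dx": 0,"dy": 0,"dz": -0.9,"roll": 0,"claw": -1},{"dx": 0,"dy": 0,"dz": -0.9,"roll": 0,"claw": -1}]'

```text
clock: 7.02
tcp_pos: [0.5472, -0.047, 0.09]
orientation: [0.0, 0.996, -0.085, 0.0]
wrist_force: [-1.7, -1.1, 6.7]
finger_gap: 0.0002
grip_force: 3.1
```

Call:
send_rows --increments '[{"dx": 0,"dy": 0,"dz": 0.9,"roll": 0,"claw": -1},{"dx": 0,"dy": 0,"dz": 1.5,"roll": 0,"claw": -1},{"dx": -0.033,"dy": -0.185,"dz": 1.5,"roll": 0,"claw": -1},{"dx": -0.066,"dy": -0.37,"dz": 1.5,"roll": 0,"claw": -1},{"dx": -0.066,"dy": -0.37,"dz": 0.9,"roll": 0,"claw": -1}]'

```text
clock: 7.65
tcp_pos: [0.546, -0.0567, 0.1115]
orientation: [0.0, 0.996, -0.086, 0.001]
wrist_force: [-0.3, 0.6, -0.2]
finger_gap: -0.0001
grip_force: 0.0
```

Call:
send_rows --increments '[{"dx": 0,"dy": 0,"dz": -0.4,"roll": 0,"claw": -1},{"dx": 0,"dy": 0,"dz": -0.7,"roll": 0,"claw": -1},{"dx": 0,"dy": 0,"dz": -0.85,"roll": 0,"claw": -1},{"dx": 0,"dy": 0,"dz": -0.9,"roll": 0,"claw": -1},{"dx": 0,"dy": 0,"dz": -0.9,"roll": 0,"claw": -1}]'

```text
clock: 8.28
tcp_pos: [0.5455, -0.0562, 0.09]
orientation: [0.0, 0.996, -0.085, 0.0]
wrist_force: [-2.4, -1.1, 5.6]
finger_gap: 0.0
grip_force: 2.9
```

Call:
send_rows --increments '[{"dx": 0,"dy": 0,"dz": 0.9,"roll": 0,"claw": -1},{"dx": 0,"dy": 0,"dz": 1.5,"roll": 0,"claw": -1},{"dx": -0.033,"dy": -0.185,"dz": 1.5,"roll": 0,"claw": -1},{"dx": -0.066,"dy": -0.37,"dz": 1.5,"roll": 0,"claw": -1},{"dx": -0.066,"dy": -0.37,"dz": 0.9,"roll": 0,"claw": -1}]'

```text
clock: 8.9
tcp_pos: [0.5444, -0.066, 0.1116]
orientation: [0.0, 0.996, -0.086, 0.001]
wrist_force: [-0.1, 0.1, 1.1]
finger_gap: 0.0003
grip_force: 0.5
```

Call:
send_rows --increments '[{"dx": 0,"dy": 0,"dz": -0.4,"roll": 0,"claw": -1},{"dx": 0,"dy": 0,"dz": -0.7,"roll": 0,"claw": -1},{"dx": 0,"dy": 0,"dz": -0.85,"roll": 0,"claw": -1},{"dx": 0,"dy": 0,"dz": -0.9,"roll": 0,"claw": -1},{"dx": 0,"dy": 0,"dz": -0.9,"roll": 0,"claw": -1}]'

```text
clock: 9.52
tcp_pos: [0.5438, -0.0651, 0.09]
orientation: [-0.0, 0.996, -0.085, 0.0]
wrist_force: [-0.7, 0.7, 6.0]
finger_gap: 0.0001
grip_force: 3.8
```

Call:
send_rows --increments '[{"dx": 0,"dy": 0,"dz": 0.9,"roll": 0,"claw": -1},{"dx": 0,"dy": 0,"dz": 1.5,"roll": 0,"claw": -1},{"dx": -0.033,"dy": -0.185,"dz": 1.5,"roll": 0,"claw": -1},{"dx": -0.066,"dy": -0.37,"dz": 1.5,"roll": 0,"claw": -1},{"dx": -0.066,"dy": -0.37,"dz": 0.9,"roll": 0,"claw": -1}]'

```text
clock: 10.15
tcp_pos: [0.5426, -0.0753, 0.1115]
orientation: [0.0, 0.996, -0.086, 0.001]
wrist_force: [0.2, 0.1, -0.9]
finger_gap: 0.0
grip_force: 0.0
```

Call:
send_rows --increments '[{"dx": 0,"dy": 0,"dz": -0.4,"roll": 0,"claw": -1},{"dx": 0,"dy": 0,"dz": -0.7,"roll": 0,"claw": -1},{"dx": 0,"dy": 0,"dz": -0.85,"roll": 0,"claw": -1},{"dx": 0,"dy": 0,"dz": -0.9,"roll": 0,"claw": -1},{"dx": 0,"dy": 0,"dz": -0.9,"roll": 0,"claw": -1}]'

```text
clock: 10.78
tcp_pos: [0.5422, -0.0747, 0.09]
orientation: [0.0, 0.996, -0.085, 0.0]
wrist_force: [-1.7, -0.6, 6.4]
finger_gap: -0.0001
grip_force: 3.2
```

Call:
send_rows --increments '[{"dx": 0,"dy": 0,"dz": 0.9,"roll": 0,"claw": -1},{"dx": 0,"dy": 0,"dz": 1.5,"roll": 0,"claw": -1},{"dx": -0.033,"dy": -0.185,"dz": 1.5,"roll": 0,"claw": -1},{"dx": -0.066,"dy": -0.37,"dz": 1.5,"roll": 0,"claw": -1},{"dx": -0.066,"dy": -0.37,"dz": 0.9,"roll": 0,"claw": -1}]'

```text
clock: 11.4
tcp_pos: [0.541, -0.0844, 0.1115]
orientation: [0.0, 0.996, -0.086, 0.001]
wrist_force: [-0.4, -0.5, -0.5]
finger_gap: 0.0003
grip_force: 0.0
```

Call:
send_rows --increments '[{"dx": 0,"dy": 0,"dz": -0.4,"roll": 0,"claw": -1},{"dx": 0,"dy": 0,"dz": -0.7,"roll": 0,"claw": -1},{"dx": 0,"dy": 0,"dz": -0.85,"roll": 0,"claw": -1},{"dx": 0,"dy": 0,"dz": -0.9,"roll": 0,"claw": -1},{"dx": 0,"dy": 0,"dz": -0.9,"roll": 0,"claw": -1}]'

```text
clock: 12.02
tcp_pos: [0.5406, -0.0838, 0.0902]
orientation: [0.0, 0.996, -0.085, 0.0]
wrist_force: [-4.2, 1.0, 6.6]
finger_gap: 0.0002
grip_force: 3.5
```

Call:
send_rows --increments '[{"dx": 0,"dy": 0,"dz": 0.9,"roll": 0,"claw": -1},{"dx": 0,"dy": 0,"dz": 1.5,"roll": 0,"claw": -1},{"dx": -0.033,"dy": -0.185,"dz": 1.5,"roll": 0,"claw": -1},{"dx": -0.066,"dy": -0.37,"dz": 1.5,"roll": 0,"claw": -1},{"dx": -0.066,"dy": -0.37,"dz": 0.9,"roll": 0,"claw": -1}]'

```text
clock: 12.65
tcp_pos: [0.5394, -0.0938, 0.1116]
orientation: [0.0, 0.996, -0.086, 0.001]
wrist_force: [-0.1, -0.3, -0.5]
finger_gap: 0.0001
grip_force: 0.0
```

Call:
send_rows --increments '[{"dx": 0,"dy": 0,"dz": -0.4,"roll": 0,"claw": -1},{"dx": 0,"dy": 0,"dz": -0.7,"roll": 0,"claw": -1},{"dx": 0,"dy": 0,"dz": -0.85,"roll": 0,"claw": -1},{"dx": 0,"dy": 0,"dz": -0.9,"roll": 0,"claw": -1},{"dx": 0,"dy": 0,"dz": -0.9,"roll": 0,"claw": -1}]'

```text
clock: 13.28
tcp_pos: [0.5389, -0.093, 0.0902]
orientation: [0.0, 0.996, -0.085, 0.0]
wrist_force: [-3.5, 0.8, 7.0]
finger_gap: 0.0002
grip_force: 3.4
```

Call:
send_rows --increments '[{"dx": 0,"dy": 0,"dz": 0.9,"roll": 0,"claw": -1},{"dx": 0,"dy": 0,"dz": 1.5,"roll": 0,"claw": -1},{"dx": -0.033,"dy": -0.185,"dz": 1.5,"roll": 0,"claw": -1},{"dx": -0.066,"dy": -0.37,"dz": 1.5,"roll": 0,"claw": -1},{"dx": -0.066,"dy": -0.37,"dz": 0.9,"roll": 0,"claw": -1}]'

```text
clock: 13.9
tcp_pos: [0.5378, -0.103, 0.1116]
orientation: [0.0, 0.996, -0.086, 0.001]
wrist_force: [0.5, -0.4, -0.3]
finger_gap: 0.0001
grip_force: 0.0
```

Call:
send_rows --increments '[{"dx": 0,"dy": 0,"dz": -0.4,"roll": 0,"claw": -1},{"dx": 0,"dy": 0,"dz": -0.7,"roll": 0,"claw": -1},{"dx": 0,"dy": 0,"dz": -0.85,"roll": 0,"claw": -1},{"dx": 0,"dy": 0,"dz": -0.9,"roll": 0,"claw": -1},{"dx": 0,"dy": 0,"dz": -0.9,"roll": 0,"claw": -1}]'

```text
clock: 14.52
tcp_pos: [0.5372, -0.1022, 0.0901]
orientation: [0.0, 0.996, -0.085, 0.0]
wrist_force: [-3.0, -0.3, 6.3]
finger_gap: 0.0002
grip_force: 3.3
```

Call:
send_rows --increments '[{"dx": 0,"dy": 0,"dz": 0.9,"roll": 0,"claw": -1},{"dx": 0,"dy": 0,"dz": 1.5,"roll": 0,"claw": -1},{"dx": -0.033,"dy": -0.185,"dz": 1.5,"roll": 0,"claw": -1},{"dx": -0.066,"dy": -0.37,"dz": 1.5,"roll": 0,"claw": -1},{"dx": -0.066,"dy": -0.37,"dz": 0.9,"roll": 0,"claw": -1}]'

```text
clock: 15.15
tcp_pos: [0.5361, -0.1123, 0.1116]
orientation: [0.0, 0.996, -0.086, 0.001]
wrist_force: [-0.3, -0.2, 0.1]
finger_gap: -0.0003
grip_force: 0.0
```

Call:
send_rows --increments '[{"dx": 0,"dy": 0,"dz": -0.4,"roll": 0,"claw": -1},{"dx": 0,"dy": 0,"dz": -0.7,"roll": 0,"claw": -1},{"dx": 0,"dy": 0,"dz": -0.85,"roll": 0,"claw": -1},{"dx": 0,"dy": 0,"dz": -0.9,"roll": 0,"claw": -1},{"dx": 0,"dy": 0,"dz": -0.9,"roll": 0,"claw": -1}]'

```text
clock: 15.78
tcp_pos: [0.5356, -0.1114, 0.0902]
orientation: [0.0, 0.996, -0.085, 0.0]
wrist_force: [-2.2, 0.1, 6.6]
finger_gap: 0.0003
grip_force: 3.3
```

Call:
send_rows --increments '[{"dx": 0,"dy": 0,"dz": 0.9,"roll": 0,"claw": -1},{"dx": 0,"dy": 0,"dz": 1.5,"roll": 0,"claw": -1},{"dx": -0.033,"dy": -0.185,"dz": 1.5,"roll": 0,"claw": -1},{"dx": -0.066,"dy": -0.37,"dz": 1.5,"roll": 0,"claw": -1},{"dx": -0.066,"dy": -0.37,"dz": 0.9,"roll": 0,"claw": -1}]'

```text
clock: 16.4
tcp_pos: [0.5345, -0.1216, 0.1116]
orientation: [0.0, 0.996, -0.086, 0.001]
wrist_force: [0.0, -0.1, 0.3]
finger_gap: 0.0002
grip_force: 0.0
```

Call:
send_rows --increments '[{"dx": 0,"dy": 0,"dz": -0.4,"roll": 0,"claw": -1},{"dx": 0,"dy": 0,"dz": -0.7,"roll": 0,"claw": -1},{"dx": 0,"dy": 0,"dz": -0.85,"roll": 0,"claw": -1},{"dx": 0,"dy": 0,"dz": -0.9,"roll": 0,"claw": -1},{"dx": 0,"dy": 0,"dz": -0.9,"roll": 0,"claw": -1}]'

```text
clock: 17.02
tcp_pos: [0.534, -0.1207, 0.0902]
orientation: [0.0, 0.996, -0.085, 0.0]
wrist_force: [-3.6, 0.7, 6.8]
finger_gap: 0.0003
grip_force: 3.2
```

All 11 presses bottomed on the rails. I'll lift clear toward the lever's outer side and check the leaves before swinging it.

Call:
send_rows --increments '[{"dx": 0,"dy": 0,"dz": 1.5,"roll": 0,"claw": -1},{"dx": -0.4,"dy": 1,"dz": 3.0,"roll": 0,"claw": -1},{"dx": -1.0,"dy": 3,"dz": 3.5,"roll": 0,"claw": -1},{"dx": -1.55,"dy": 4.5,"dz": 3.5,"roll": 0,"claw": -1},{"dx": -1.55,"dy": 4.5,"dz": 3.5,"roll": 0,"claw": -1}]'

```text
clock: 17.65
tcp_pos: [0.4943, -0.0062, 0.1773]
orientation: [-0.0, 0.997, -0.083, 0.0]
wrist_force: [-0.7, -0.6, -0.8]
finger_gap: 0.0003
grip_force: 0.0
```

Run:
```python
from h import *
import pickle
s=get_state();print(s["tcp_pos"],s["wrist_force"])
w=read_camera("wrist");pickle.dump((w,s),open("c2.pkl","wb"))
p=[.5423,-.074,-.1755]
c,n=np.cos(p[2]),np.sin(p[2])
L=lambda x,y,z:[p[0]+c*x-n*y,p[1]+n*x+c*y,z]
P=proj(w,[L(x,y,.09) for x in(-70,40) for y in(-90,90)] if 0 else [L(-.075,-.09,.08),L(-.075,.09,.08),L(.02,-.09,.09),L(.02,.09,.09)])
print(P.round())
u0,v0=np.maximum(P.min(0).astype(int)-4,0);u1,v1=np.minimum(P.max(0).astype(int)+4,[560,420])
im=w["image"][v0:v1,u0:u1];k=min(800/im.shape[1],300/im.shape[0]);W=cv2.resize(im,None,fx=k,fy=k,interpolation=cv2.INTER_CUBIC)
sc=read_camera("side");q=sc["image"][155:210,270:330]
sd=read_camera("scene");r=sd["image"][180:235,280:360]
q=cv2.resize(q,(320,290),interpolation=cv2.INTER_CUBIC);r=cv2.resize(r,(420,290),interpolation=cv2.INTER_CUBIC)
o=np.zeros((600,800,3),np.uint8);o[:W.shape[0],:W.shape[1]]=W;o[305:595,:320]=q;o[305:595,330:750]=r
cv2.imwrite("pics/chk.png",cv2.convertScaleAbs(o,alpha=1.6,beta=10));print(u0,v0,k)
```

```text
[ 0.49429743 -0.00615491  0.17729364] [-0.72025194 -0.59078827 -0.75426904]
[[475. 235.]
 [236. 233.]
 [507. 102.]
 [231.  99.]]
226 95 2.097902097902098
```

View pics/chk.png

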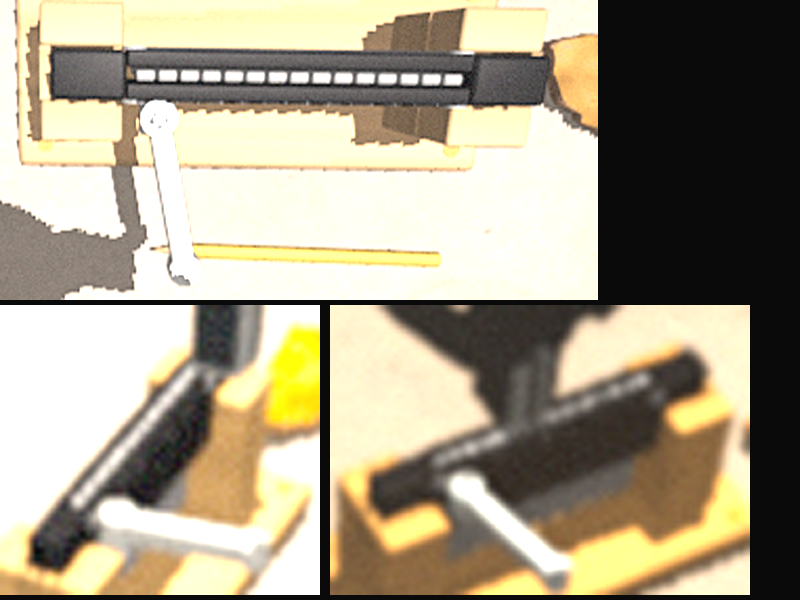

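All 15 leaves show as an even flush row (crop y≈76, x 137..463). The comb is still seated, with the lever pivot at (158,118) and its tip at (181,270). Next I refine the pose and lay out the lever path.

Run:
```python
from h import *
import pickle
from fit import T
from scipy.optimize import least_squares
w,s=pickle.load(open("c2.pkl","rb"))
k=2.0979;cv=lambda u,v:np.array([(u+.5)/k-.5+226,(v+.5)/k-.5+95])
A=np.array([(52,51,8,79.5,90),(52,99,-8,79.5,90),(547,56,8,-79.5,90),(546,105,-8,-79.5,90),(146,75,0,49,90),(454,80,0,-49,90),(158,117,-14,44,85)],float)
uv=np.array([cv(*r[:2]) for r in A])
f=least_squares(lambda p:(proj(w,T(p,A[:,2:]))-uv).ravel(),[.5423,-.074,-.1755]);print(f.x,np.degrees(f.x[2]),f.fun.reshape(-1,2).round(1).tolist())
tp=ray(w,*cv(181,268),.085);pv=ray(w,*cv(158,117),.085)
p=np.array([.5423,-.0735,-.1755])
c,n=np.cos(p[2]),np.sin(p[2]);R=np.array([[c,-n],[n,c]])
print("tip,pivot local",R.T@(tp[:2]-p[:2]),R.T@(pv[:2]-p[:2]))
cmd=np.array([.5339-.03875,-.1203+.1125])
print("cmd",cmd)
pt=[np.array([-58,57.])]
for th in np.r_[np.linspace(1.34,0,11),-.03]:
    d=np.array([-np.sin(th),-np.cos(th)]);m=np.array([-np.cos(th),np.sin(th)])
    h=11*abs(np.cos(th))+6.5*abs(np.sin(th))
    pt.append(np.array([-14,44])+(45)*d+(4+h)*m)
for q in pt:
    g=p[:2]+R@(q/1e3);print(q.round(1),g.round(4),((g-cmd)/.025).round(2))
```

```text
[ 0.54232628 -0.07522369 -0.17935754] -10.276430209098164 [[-1.5, -1.3], [-1.3, 0.5], [3.4, -0.5], [-0.4, 0.7], [-0.4, 0.3], [-0.1, -0.1], [0.3, 1.0]]
tip,pivot local [-0.06481882  0.03317707] [-0.01284745  0.04258282]
cmd [ 0.49515 -0.0078 ]
[-58.  57.] [ 0.4951 -0.0072] [-0.    0.02]
[-60.7  46.2] [ 0.4906 -0.0174] [-0.18 -0.38]
[-61.  41.] [ 0.4894 -0.0225] [-0.23 -0.59]
[-60.7  35.6] [ 0.4888 -0.0278] [-0.26 -0.8 ]
[-59.6  30.1] [ 0.4889 -0.0335] [-0.25 -1.03]
[-57.7  24.5] [ 0.4897 -0.0393] [-0.22 -1.26]
[-55.   19.1] [ 0.4915 -0.0451] [-0.15 -1.49]
[-51.4  13.9] [ 0.4941 -0.0509] [-0.04 -1.72]
[-46.9   9.1] [ 0.4977 -0.0563] [ 0.1  -1.94]
[-41.7   4.9] [ 0.5021 -0.0614] [ 0.28 -2.14]
[-35.6   1.5] [ 0.5075 -0.0658] [ 0.49 -2.32]
[-29.  -1.] [ 0.5136 -0.0694] [ 0.74 -2.46]
[-27.8  -1.4] [ 0.5146 -0.0701] [ 0.78 -2.49]
```

Call:
send_rows --increments '[{"dx": 0,"dy": 0.02,"dz": -1.2,"roll": 0,"claw": -1},{"dx": 0,"dy": 0.02,"dz": -2.4,"roll": 0,"claw": -1},{"dx": 0,"dy": 0.02,"dz": -3.6,"roll": 0,"claw": -1},{"dx": 0,"dy": 0.02,"dz": -4.1,"roll": 0,"claw": -1},{"dx": 0,"dy": 0.02,"dz": -4.1,"roll": 0,"claw": -1}]'

```text
clock: 18.42
tcp_pos: [0.4949, -0.0084, 0.0736]
orientation: [-0.0, 0.996, -0.086, -0.001]
wrist_force: [0.8, 0.9, 0.1]
finger_gap: -0.0001
grip_force: 0.0
```

Call:
send_rows --increments '[{"dx": -0.18,"dy": -0.2,"dz": 0,"roll": 0,"claw": -1},{"dx": -0.18,"dy": -0.4,"dz": 0,"roll": 0,"claw": -1},{"dx": -0.23,"dy": -0.61,"dz": 0,"roll": 0,"claw": -1},{"dx": -0.26,"dy": -0.82,"dz": 0,"roll": 0,"claw": -1},{"dx": -0.25,"dy": -1.05,"dz": 0,"roll": 0,"claw": -1}]'

```text
clock: 19.05
tcp_pos: [0.4889, -0.0344, 0.0745]
orientation: [0.0, 0.996, -0.085, 0.0]
wrist_force: [0.2, 0.3, 0.7]
finger_gap: -0.0003
grip_force: 0.4
```

Call:
send_rows --increments '[{"dx": 0.03,"dy": -0.23,"dz": 0,"roll": 0,"claw": -1},{"dx": 0.1,"dy": -0.46,"dz": 0,"roll": 0,"claw": -1},{"dx": 0.21,"dy": -0.69,"dz": 0,"roll": 0,"claw": -1},{"dx": 0.35,"dy": -0.91,"dz": 0,"roll": 0,"claw": -1},{"dx": 0.35,"dy": -0.91,"dz": 0,"roll": 0,"claw": -1}]'

```text
clock: 19.68
tcp_pos: [0.4979, -0.0575, 0.0742]
orientation: [0.0, 0.996, -0.086, -0.0]
wrist_force: [0.3, 0.8, -0.3]
finger_gap: -0.0002
grip_force: 0.0
```

Call:
send_rows --increments '[{"dx": 0.09,"dy": -0.1,"dz": 0,"roll": 0,"claw": -1},{"dx": 0.18,"dy": -0.2,"dz": 0,"roll": 0,"claw": -1},{"dx": 0.39,"dy": -0.38,"dz": 0,"roll": 0,"claw": -1},{"dx": 0.55,"dy": -0.49,"dz": 0,"roll": 0,"claw": -1},{"dx": 0.58,"dy": -0.51,"dz": 0,"roll": 0,"claw": -1}]'

```text
clock: 20.3
tcp_pos: [0.5127, -0.0697, 0.0743]
orientation: [-0.0, 0.996, -0.085, 0.0]
wrist_force: [-0.3, 1.5, -0.1]
finger_gap: -0.0001
grip_force: 0.8
```

Call:
send_rows --increments '[{"dx": 0.03,"dy": -0.005,"dz": 0,"roll": 0,"claw": -1},{"dx": 0.06,"dy": -0.01,"dz": 0,"roll": 0,"claw": -1},{"dx": 0.08,"dy": -0.014,"dz": 0,"roll": 0,"claw": -1},{"dx": 0.08,"dy": -0.014,"dz": 0,"roll": 0,"claw": -1},{"dx": 0.08,"dy": -0.014,"dz": 0,"roll": 0,"claw": -1}]'

```text
clock: 20.92
tcp_pos: [0.514, -0.0699, 0.0743]
orientation: [0.0, 0.996, -0.085, -0.0]
wrist_force: [-1.1, 2.4, 1.2]
finger_gap: 0.0002
grip_force: 1.1
```

Call:
send_rows --increments '[{"dx": 0.02,"dy": -0.003,"dz": 0,"roll": 0,"claw": -1},{"dx": 0.04,"dy": -0.007,"dz": 0,"roll": 0,"claw": -1},{"dx": 0.04,"dy": -0.007,"dz": 0,"roll": 0,"claw": -1},{"dx": 0.04,"dy": -0.007,"dz": 0,"roll": 0,"claw": -1},{"dx": 0.04,"dy": -0.007,"dz": 0,"roll": 0,"claw": -1}]'

```text
clock: 21.55
tcp_pos: [0.5147, -0.07, 0.0743]
orientation: [0.0, 0.996, -0.085, -0.0]
wrist_force: [-5.4, 2.1, 4.5]
finger_gap: 0.0002
grip_force: 2.8
```

Call:
send_rows --increments '[{"dx": 0.02,"dy": -0.003,"dz": 0,"roll": 0,"claw": -1},{"dx": 0.04,"dy": -0.007,"dz": 0,"roll": 0,"claw": -1},{"dx": 0.04,"dy": -0.007,"dz": 0,"roll": 0,"claw": -1},{"dx": 0.04,"dy": -0.007,"dz": 0,"roll": 0,"claw": -1},{"dx": 0.04,"dy": -0.007,"dz": 0,"roll": 0,"claw": -1}]'

```text
clock: 22.18
tcp_pos: [0.5148, -0.07, 0.0743]
orientation: [0.0, 0.996, -0.085, -0.001]
wrist_force: [-6.2, 2.2, 6.4]
finger_gap: -0.0
grip_force: 3.9
```

The motion has stalled at the stop (face about where a shut lever's would be). I'll back off, rise and look.

Call:
send_rows --increments '[{"dx": -0.1,"dy": 0.018,"dz": 0,"roll": 0,"claw": -1},{"dx": -0.5,"dy": 0.09,"dz": 0,"roll": 0,"claw": -1},{"dx": -1.0,"dy": 0.18,"dz": 0,"roll": 0,"claw": -1},{"dx": -1.5,"dy": 0.26,"dz": 1.5,"roll": 0,"claw": -1},{"dx": -1.5,"dy": 0.26,"dz": 3.0,"roll": 0,"claw": -1}]'

```text
clock: 22.8
tcp_pos: [0.4767, -0.0635, 0.1497]
orientation: [-0.0, 0.996, -0.085, -0.001]
wrist_force: [2.1, -0.4, 0.1]
finger_gap: 0.0
grip_force: 0.0
```

Call:
send_rows --increments '[{"dx": 0,"dy": 0,"dz": 1,"roll": 0,"claw": -1},{"dx": 0,"dy": 0,"dz": 2,"roll": 0,"claw": -1},{"dx": 0,"dy": 0,"dz": 2,"roll": 0,"claw": -1},{"dx": 0,"dy": 0,"dz": 2,"roll": 0,"claw": -1},{"dx": 0,"dy": 0,"dz": 2,"roll": 0,"claw": -1}]'

```text
clock: 23.42
tcp_pos: [0.4779, -0.0636, 0.1981]
orientation: [-0.0, 0.996, -0.085, -0.001]
wrist_force: [0.1, -0.4, 0.6]
finger_gap: -0.0001
grip_force: 0.0
```

Run:
```python
from h import *
w=read_camera("wrist")
p=[.5423,-.0745,-.177];c,n=np.cos(p[2]),np.sin(p[2])
L=lambda x,y,z:[p[0]+c*x-n*y,p[1]+n*x+c*y,z]
P=proj(w,[L(x,y,.09) for x in(-.05,.03) for y in(-.09,.09)])
u0,v0=np.maximum(P.min(0).astype(int)-4,0);u1,v1=np.minimum(P.max(0).astype(int)+4,[560,420])
im=w["image"][v0:v1,u0:u1];k=min(800/im.shape[1],300/im.shape[0]);W=cv2.resize(im,None,fx=k,fy=k,interpolation=cv2.INTER_CUBIC)
q=cv2.resize(read_camera("side")["image"][145:245,250:360],(320,290),interpolation=cv2.INTER_CUBIC);r=cv2.resize(read_camera("scene")["image"][150:265,230:410],(450,290),interpolation=cv2.INTER_CUBIC)
o=np.zeros((600,800,3),np.uint8);o[:W.shape[0],:W.shape[1]]=W;o[305:595,:320]=q;o[305:595,330:780]=r
cv2.imwrite("pics/end.png",cv2.convertScaleAbs(o,alpha=1.3,beta=5));print(u0,v0,k)
print("shut outer edge crop px",((proj(w,[L(-.018,.044,.085),L(-.018,-.016,.085),L(-.01,.044,.085),L(-.01,-.016,.085)])-[u0,v0])*k).round().tolist())
```

```text
144 71 2.459016393442623
shut outer edge crop px [[184.0, 183.0], [382.0, 184.0], [183.0, 156.0], [382.0, 157.0]]
```

View pics/end.png

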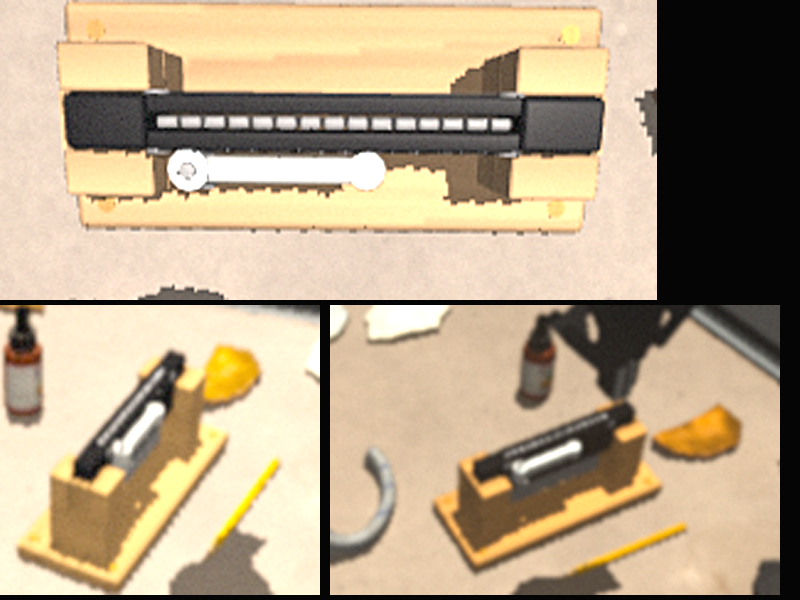

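The lever lies flat along the comb, from pivot (189,170) to end (368,172), parallel to the comb's edge. The leaves are flush, the comb is seated and the bystanders are where they were. Handing in.

```bash
python3 -c "
from workcell import hand_in; print(hand_in())"
```

```text
the job is handed in; nothing more can be done
None
```

I pressed all 15 leaves flush, then swung the lever fully shut, with the comb still seated in its rest and nothing else touched. I handed the job in at about 23.5 s of the 48 s allowed.

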